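# Check a specimen pot into the rack: flip the bay's marker, then push the pot home

## Robot

A 7-joint arm with a two-finger parallel gripper is mounted at the origin on a cart in front of the work surface, level with it; the furniture and walls round the work are solid. World frame = base frame: x ahead of the robot, y to its left, z up, the work surface at z = 0. Lengths are in m, angles in rad, forces in N, time in s.
With the tool pointing down it reaches from about 0.425 to 1.025 m from the base axis. Payload 9.4 kg.
Tool frame: the origin (TCP) lies at the very end of the fingers, on their centre line; the grasp point (between the pads) lies 19 mm behind it; z points along the fingers, y is the line along which they close (so a half turn about z gives the same grasp; the last joint's range is limited). The gripper opens to 93 mm and grips with 3 to 60 N. Pads are 15 mm wide; open, the fingers measure 128 mm over their backs; the gripper's body (75 mm by 188 mm) begins 65 mm behind the grasp point.
Start: joints at [1.117, 0.599, -0.003, 1.599, 0.002, 0.943, -0.08], TCP at [0.267, -0.674, 0.219] pointing down, gripper open.
Joint ranges: [-2.57, 2.57], [-0.35, 1.97], [-1.29, 1.29], [0.11, 2.56], [-1.05, 4.19], [0.11, 1.86], [-2.63, 2.63]. Speed limits (rad/s): [2.22, 2.22, 3.01, 3.01, 3.14, 3.14, 3.14].

## Interface

Orientations are given as a rotation vector (axis times angle).
In Python, from plant import * gives the robot as it stands. The module is installed in compiled form; this text tells all that it offers.
- The arm moves only by the tool apply_moves, never from a script. Its argument "deltas" is a list of rows, each a list of 6 numbers: the shift along the world's x, y, z in mm, then the turn, a rotation vector about the world's x, y, z in degrees. A call has 1 to 12 rows; each row shifts and turns the commanded pose from where the row before left it; what a row does not reach is not made up. A row lasts 1/8 s, in which the tool goes at most 62.5 mm and 10.7 degrees, less where a joint would pass 70% of its speed; a pose out of reach is approached as far as the arm can. A call with a gripper value outside its range is refused whole. "gripper" is the closure, from -1 (fully open) to 1 (shut), set as the call begins (left out, the last holds). The fingers move at their own pace and stop on an object; "force" is the grip in N (left out, the last holds). Time passes only in rows, so rows that do not move let the fingers close. It gives the time, the measured TCP pose, the force, the opening and the grip force at its end, in the units of the state.
- observe(): the state, without advancing time (a new reading comes with each control period).
- camera(name): name is "scene" or "top"; returns (picture, depth): 400x640x3 uint8, red, green, blue; 400x640 float32, m along the optical axis (not along the pixel's ray), 0 where there is no reading.
- camera_info(name): a dict with "vfov" (degrees; the focal length in pixels is half the picture's height over the tangent of half this angle, whatever the lens; pixels are square), "cx", "cy" (the principal point, pixels), "R" (3x3) and "t" (3): a world point X has camera coordinates R X + t. Camera axes: x right, y down, z forward; pixel columns grow to the right and rows downward; lengths in m; the calibration is good to about 2 mm. A picture is of the moment at which its call begins. camera_info takes no time and is no camera call.
- close_job(): hands the job in; it is judged then, once.
The state is a dict: "time_s": time; "joint_pos": joint angles; "qd": joint speeds; "joint_torque": joint torques, N m; "ee_pos": TCP position; "tcp_rot": TCP orientation; "contact_force": force on the tool from outside, world axes, zero at the start; "wrist_torque": the same for the moment, N m; "finger_gap": finger opening in m; "grip_force": force on a finger pad.
Only numpy, scipy, OpenCV 4.12 (cv2) and the standard library are available. Lean on these libraries where they do the work, as an engineer would, in place of code of your own. Each camera call takes 0.05 s, during which the arm holds its last target. There are 200 camera calls.

## Task

One lane of the specimen rack has a pot waiting at its front. Without picking anything up, use the fingertips to flip the marker plate that covers that lane's empty bay gently right over its hinge to the back, so that it lies flat showing the disc instead of the ring; then push the waiting pot along its lane, upright, fully home against the back stop of the bay. Leave the other two markers, the pot that is already stored and everything else as they are.

Things in the scene. Friction and masses are not known exactly. Their poses are not given: they have to be found in the camera images.
- lane_waiting: Lane in which the waiting pot stands, bay empty. One of three like lanes side by side: grey tray 258 x 62 mm. Origin: on its underside, 64 mm above the worktop, on the centre line, below the marker's hinge; x runs along the lane from its open front (-198) to its rear (+60), z up. Slippery white floor at z 4 (friction 0.2); side rails 48 apart, tops at z 16; at the rear the bay.
- home_waiting (a point): Centre of the floor of that lane's bay (lane x -30, z 4): where the middle of the pot's underside is when the pot is fully home. Bay, in lane mm: two cheeks from x -36 to +52, 56 apart, tops at z 57; back stop with its front face at x -8, top at z 47.
- waiting_pot: Specimen pot with white screw lid, 65 mm high: body 44 across, lid 49 across over the top 15; 50 to 105 g. Origin: centre of its underside, z up. Stands between the rails near the lane's front, centre at lane x -172 to -150 mm. While the marker lies forward, the lid cannot pass its edge.
- hinge_waiting (a joint): Angle (rad) of the marker plate of the lane with the waiting pot; bare aluminium, 55 wide, 3 thick, 35 g, free hinge along lane y at lane x 0, z 60 mm. 0 (start): level, forward over the bay, raised ring up. pi/2: upright. pi: level behind the hinge, raised disc up. Past upright it falls back by its weight (0.01 N m).
- marker_waiting: That marker plate itself. Origin: on its hinge axis, at the middle of its width; at angle 0 its axes are those of the lane and it reaches to x -52 mm; at pi its own z points down.
- lip_waiting (a point): Middle of the free edge of that plate, 52 mm from the hinge, at mid-thickness; moves with the plate. At the start it is at lane x -52, z 60 mm: the edge juts 16 mm out in front of the cheeks and is open underneath down to the floor.
- lane_stored: Lane that is taken: the stored pot stands home in its bay, marker turned over. Same size and frame as the lane with the waiting pot: origin on the underside of the tray, on the centre line, below the hinge; x to the rear, z up. To be left alone.
- stored_pot: Another such white-lidded pot, home in its bay. Origin: centre of its underside. To be left alone.
- hinge_stored (a joint): Angle (rad) of the like marker plate of the lane with the stored pot. Starts at pi (behind, disc up). To be left alone.
- lane_vacant: Lane that holds no pot at all, marker forward. Same size and frame as the lane with the waiting pot: origin on the underside of the tray, on the centre line, below the hinge; x to the rear, z up. To be left alone.
- hinge_vacant (a joint): Angle (rad) of the like marker plate of the lane without a pot. Starts at 0 (forward, ring up). To be left alone.
- riser: Fixed grey bench riser board, 350 (x) x 362 (y) mm, on four legs; the laptop lies shut beneath it. Origin: on the worktop below its centre; its top is 60 mm above the worktop. The rack's steel base plate, 4 thick, lies on it under the lanes.
- forceps: Steel forceps, 122 mm long, 6 high, lying on the riser right of the rack. Origin: centre of its underside. Bystander.
- usb_stick: Black USB stick, 52 x 18 x 8 mm, lying on the riser right of the rack. Origin: centre of its underside. Bystander.
- pen: Black pen, 134 mm long, 10 high, lying on the riser left of the rack. Origin: centre of its underside. Bystander.
- cassette_a: Plastic tissue cassette, 41 x 29 x 6 mm, lying on the right front of the riser. Origin: centre of its underside. Bystander.
- cassette_b: Plastic tissue cassette, 41 x 29 x 6 mm, lying on the left rear of the riser. Origin: centre of its underside. Bystander.

How it is judged:
On the way, in this order (a step that is already met when the one before it is completed fails the run):
1. the marker of the lane with the waiting pot is turned right over to the back (value of joint hinge_waiting above 3.02159 rad), for 0.2 s.
2. the waiting pot is home against the back stop of its bay (x of waiting_pot in the frame of lane_waiting between -0.035 and -0.025 m and y of waiting_pot in the frame of lane_waiting between -0.006 and 0.006 m and angle between waiting_pot's own z axis and vertical below 0.08 rad and z of waiting_pot in the frame of lane_waiting below 0.008 m), for 0.2 s.
At the end, for the whole second after the job is handed in: The marker of the waiting pot's lane lies turned over at the back (within 7 degrees); that pot stands at rest and upright on its lane within 5 mm of the back stop; the other two markers lie as they did and the stored pot is within 10 mm of its place (all of step 2 and value of joint each of hinge_waiting, hinge_stored above 3.02159 rad and linear speed of waiting_pot below 0.01 m/s and value of joint hinge_vacant below 0.12 rad and distance of stored_pot from where it was at the start of the episode below 0.01 m); the robot touches nothing.
It fails at once if the marker is pressed or pinched with over 20 N (contact force between the fingers and marker_waiting above 20 N).
It fails at once if the waiting pot is lifted more than 10 mm off its lane or tipped by more than 25 degrees (z of waiting_pot in the frame of lane_waiting above 0.014 m or angle between waiting_pot's own z axis and vertical above 0.44 rad).
It fails at once if another lane's marker is turned by more than 20 degrees (value of joint hinge_stored below 2.79159 rad or value of joint hinge_vacant above 0.35 rad).
It fails at once if the stored pot is moved by more than 15 mm (distance of stored_pot from where it was at the start of the episode above 0.015 m).
It fails at once if a bystander (forceps, USB stick, pen, cassettes) is moved by more than 20 mm (distance of any of forceps, usb_stick, pen, cassette_a, cassette_b from where it was at the start of the episode above 0.02 m).
It also fails if it takes over 51 s, if anything falls off the work surface, if the arm or the gripper's body presses on something with over 40 N, if the wrist force passes 120 N, or if a joint passes its speed limit or range.

## Working session

There is one attempt and no reset: what is moved stays moved. The work goes in short steps, Python scripts to look and compute and a tool call to move; the robot and the scene stay as the last step left them, time stands still between calls to the robot, and variables do not carry over. Pictures are saved under pics/ and viewed, at most 10 in all, crops included, and the job is handed in when it is done.

Besides the shell and the picture viewer there is one more tool, called after "Call:" as name([rows], argument=value, ...), one row to a line, values as JSON. apply_moves: Moves the arm, as the interface text tells. Its arguments: {"type":"object","properties":{"deltas":{"type":"array"},"gripper":{"type":"number"},"force":{"type":"number"}},"required":["deltas"]}

```bash
mkdir -p pics
cat > h.py <<'E'
from plant import *
import numpy as np, cv2
def snap(n):
    p,d=camera(n); np.savez(''+n+'.npz',p=p,d=d); return p,d
def world(n,d,u,v):
    c=camera_info(n); f=200/np.tan(np.radians(c['vfov'])/2)
    z=d[v,u] if not np.isscalar(d) else d
    X=np.stack([(u-c['cx'])/f*z,(v-c['cy'])/f*z,z],-1)
    return (X-np.array(c['t']))@np.array(c['R'])
E
python3 - <<'E'
from h import *
for n in('scene','top'):
    p,d=snap(n); cv2.imwrite(f'pics/{n}0.png',p[:,:,::-1]); c=camera_info(n);print(n,c)
print(observe())
E
```

```text
scene {'vfov': 57.37168377181795, 'cx': 319.92543183733926, 'cy': 200.35195498401865, 'R': array([[-0.60400571, -0.79676884,  0.01834432],
       [-0.49679925,  0.35841038, -0.79040022],
       [ 0.62319147, -0.48651969, -0.61231608]]), 't': array([0.16088657, 0.40089848, 0.50376029])}
top {'vfov': 46.4243327473675, 'cx': 319.98804739970575, 'cy': 194.65531435293136, 'R': array([[-0.01510061, -0.99931991,  0.03364049],
       [-0.98228427,  0.00854133, -0.18720218],
       [ 0.18678753, -0.03587139, -0.98174521]]), 't': array([-0.22141603,  0.55295841,  0.85953653])}
{'time_s': 0.1, 'joint_pos': array([ 1.11733203,  0.6000601 , -0.00254431,  1.60003277,  0.00178317,
        0.94285423, -0.07981471]), 'qd': array([-0.00035083, -0.00121253, -0.00047129, -0.00314353, -0.0012466 ,
        0.00135532, -0.00068994]), 'joint_torque': array([ 5.64151458e-03, -7.66552091e+01,  1.50078859e+00, -2.52937818e+01,
       -5.25322021e-02,  1.35360420e-02,  5.23214590e-05]), 'ee_pos': array([ 0.2665783 , -0.67376578,  0.21784157]), 'tcp_rot': array([-3.08472340e+00, -5.88135256e-01,  5.69975846e-04]), 'contact_force': array([ 0.5326307 , -0.34566337, -0.25010749]), 'wrist_torque': array([0.02474252, 0.03362042, 0.03049687]), 'grip_force': 0.0, 'finger_gap': 0.09285818459350567}
```

View pics/scene0.png

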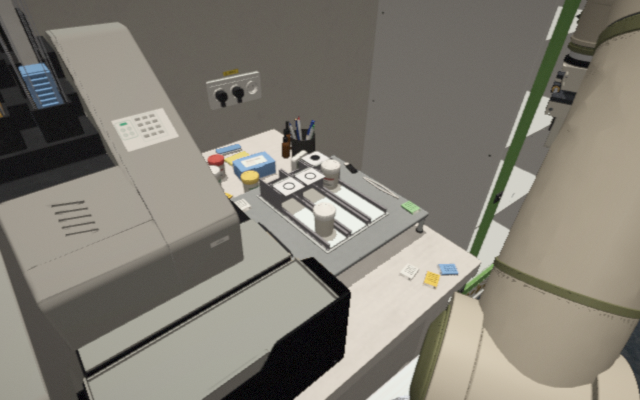

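View pics/top0.png

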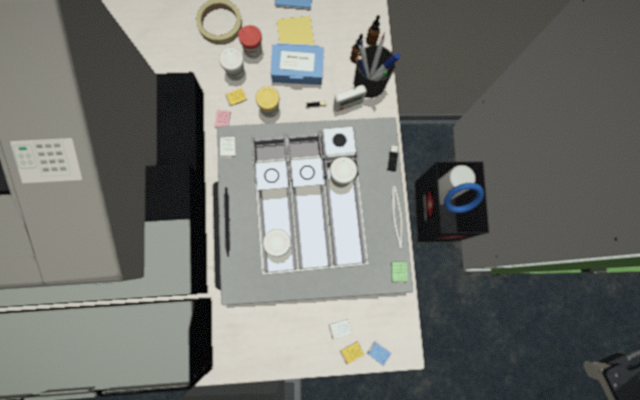

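The waiting lane is the left one (top view): pot at (277,243), its marker with ring at (271,175). The vacant lane is in the middle, and the stored pot is at right (343,171). I'll enlarge this and measure.

Run:
```python
from h import *
f=np.load('top.npz');p,d=f['p'],f['d']
cv2.imwrite('pics/crop1.png',cv2.resize(p[120:285,210:380,::-1],None,fx=3.5,fy=3.5,interpolation=cv2.INTER_CUBIC))
for u,v in [(277,243),(271,175),(260,165),(284,186),(307,172),(343,171),(340,141),(274,215),(311,230),(240,220),(380,220),(350,250),(276,265)]:
    print(u,v,world('top',d,np.array(u),np.array(v)).round(4))
# obstacles: max height per coarse grid cell
v,u=np.mgrid[0:400,0:640]; W=world('top',d,u,v)[d>0]
for x in np.arange(.3,1.15,.05):
    print(round(x,2),[int(1000*max(W[(abs(W[:,0]-x)<.025)&(abs(W[:,1]-y)<.025),2],default=0)) for y in np.arange(.55,-.4,-.05)])
```

```text
277 243 [ 0.4497 -0.1486  0.1356]
271 175 [ 0.5748 -0.1367  0.123 ]
260 165 [ 0.5924 -0.117   0.1281]
284 186 [ 0.5536 -0.1604  0.1253]
307 172 [ 0.5785 -0.2023  0.129 ]
343 171 [ 0.5793 -0.2678  0.1318]
340 141 [ 0.6372 -0.2639  0.1281]
274 215 [ 0.5085 -0.1392  0.0725]
311 230 [ 0.4794 -0.2093  0.069 ]
240 220 [ 0.5007 -0.0737  0.0638]
380 220 [ 0.3793 -0.1952  0.9548]
350 250 [ 0.4406 -0.283   0.0671]
276 265 [ 0.4142 -0.1431  0.0714]
0.3 [0, 0, 0, 0, 0, 153, 153, 153, 153, 152, 153, 194, 6, 7, 7, 6, 12, 12, 6]
0.35 [0, 0, 0, 15, 110, 159, 158, 159, 158, 159, 158, 178, 65, 67, 65, 66, 65, 65, 65]
0.4 [0, 0, 0, 0, 0, 158, 288, 294, 294, 290, 289, 159, 66, 85, 82, 84, 84, 85, 71]
0.45 [0, 0, 0, 0, 0, 0, 0, 326, 325, 323, 319, 160, 74, 137, 138, 84, 85, 84, 67]
0.5 [0, 0, 0, 0, 0, 0, 0, 358, 359, 357, 346, 157, 74, 85, 85, 84, 85, 84, 71]
0.55 [0, 0, 0, 0, 0, 0, 0, 388, 389, 388, 355, 154, 73, 130, 131, 131, 138, 137, 69]
0.6 [0, 0, 0, 0, 0, 0, 0, 400, 422, 421, 153, 154, 66, 133, 132, 132, 138, 138, 72]
0.65 [0, 0, 0, 0, 0, 0, 0, 0, 455, 452, 101, 101, 71, 125, 126, 123, 132, 130, 73]
0.7 [0, 0, 0, 0, 0, 0, 0, 0, 468, 468, 102, 102, 65, 65, 66, 65, 65, 66, 65]
0.75 [0, 0, 0, 0, 0, 0, 0, 0, 0, 426, 101, 101, 11, 69, 70, 14, 71, 101, 144]
0.8 [0, 0, 0, 0, 0, 0, 0, 0, 0, 348, 101, 100, 70, 61, 48, 49, 47, 171, 138]
0.85 [0, 0, 0, 0, 0, 0, 0, 0, 4, 5, 6, 5, 70, 68, 49, 50, 48, 146, 144]
0.9 [0, 0, 0, 0, 0, 0, 0, 3, 7, 6, 30, 29, 71, 70, 47, 46, 5, 6, 103]
0.95 [0, 0, 0, 0, 0, 0, 0, 5, 5, 5, 28, 28, 28, 6, 16, 16, 6, 6, 5]
1.0 [0, 0, 0, 0, 0, 0, 4, 6, 6, 5, 25, 29, 30, 5, 21, 19, 7, 6, 5]
1.05 [0, 0, 0, 0, 0, 0, 0, 0, 0, 0, 0, 0, 0, 0, 0, 0, 0, 0, 0]
1.1 [0, 0, 0, 0, 0, 0, 0, 0, 0, 0, 0, 0, 0, 0, 0, 0, 0, 0, 0]
```

View pics/crop1.png

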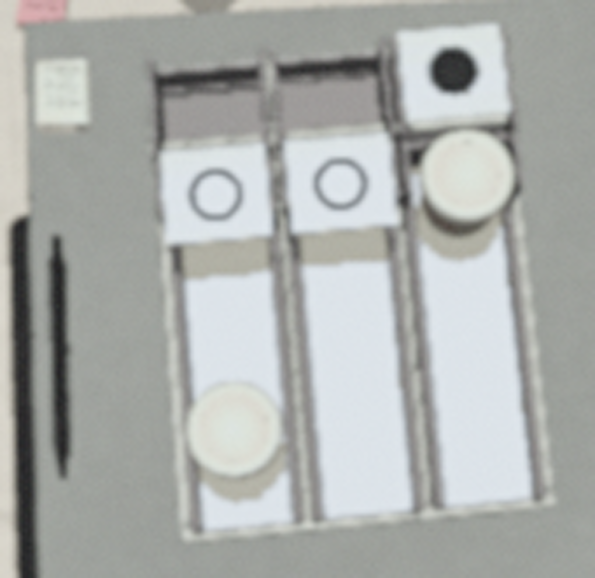

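The crop shows: left marker corners about (160,150),(268,143),(274,236),(168,244), pot lid centre (234,430), tray front corners (185,538) and (553,500). The lane is turned a few degrees from x.

```bash
cat >> h.py <<'E'
def plane(n,u,v,z):
    c=camera_info(n); f=200/np.tan(np.radians(c['vfov'])/2); R=np.array(c['R']);C=-R.T@np.array(c['t'])
    r=R.T@np.array([(u-c['cx'])/f,(v-c['cy'])/f,1]); return C+r*(z-C[2])/r[2]
E
python3 - <<'E'
from h import *
P=lambda a,b,z: plane('top',a/3.5+210-.35,b/3.5+120-.35,z)[:2]
m=[P(a,b,.1255) for a,b in [(160,150),(268,143),(274,236),(168,244)]]
m2=[P(a,b,.1255) for a,b in [(285,137),(387,130),(398,225),(291,235)]]
m3=[P(a,b,.1255) for a,b in [(395,32),(500,26),(513,118),(403,130)]]
t=[P(185,538,.08),P(553,500,.08),P(525,165,.08),P(168,250,.08)]
for q in(m,m2,m3): q=np.array(q);print(q.round(4).tolist(),q.mean(0).round(4))
print('front',np.round(t,4).tolist(), 'lid',P(234,430,.133),'stored',P(468,175,.133))
a=np.array(t[1])-t[0];print('len',np.hypot(*a),'yaw deg of lane x (from front)',np.degrees(np.arctan2(a[0],-a[1])))
c1,c2=np.mean(m,0),np.mean(m2,0);a=c2-c1;print('pitch',np.hypot(*a),'yaw',np.degrees(np.arctan2(a[0],-a[1])))
a=np.mean(m[:2],0)-np.mean(m[2:],0);print(np.hypot(*a),np.degrees(np.arctan2(a[1],a[0])))
a=np.array(t[3])-t[0];print(np.degrees(np.arctan2(a[1],a[0])))
# depth-based lid / plates
f=np.load('top.npz');d=f['d'];v,u=np.mgrid[0:400,0:640];W=world('top',d,u,v);z=W[...,2];ok=(d>0)&(z>.115)&(z<.16)&(W[...,0]>.35)&(W[...,0]<.7)&(W[...,1]<-.09)&(W[...,1]>-.33)
n,l=cv2.connectedComponents(ok.astype(np.uint8))
for i in range(1,n):
    q=W[l==i]
    if len(q)>30:print(len(q),np.median(q,0).round(4),cv2.minAreaRect((q[:,:2]*1000).astype(np.float32)))
E
```

```text
[[0.5979, -0.1083], [0.6013, -0.1645], [0.5515, -0.1675], [0.5478, -0.1129]] [ 0.5746 -0.1383]
[[0.6045, -0.1734], [0.608, -0.227], [0.5569, -0.2319], [0.552, -0.1763]] [ 0.5803 -0.2022]
[[0.6618, -0.232], [0.665, -0.2882], [0.6141, -0.2936], [0.6079, -0.2354]] [ 0.6372 -0.2623]
front [[0.3989, -0.1189], [0.4161, -0.3141], [0.6, -0.3049], [0.5537, -0.1084]] lid [ 0.45080697 -0.14754088] stored [ 0.58149535 -0.26837133]
len 0.1960281439731484 yaw deg of lane x (from front) 5.023941566657425
pitch 0.06410575498828629 yaw 5.110804009648908
0.0500646332885464 4.395248847956854
3.8589899433550627
3653 [ 0.5913 -0.2188  0.1272] ((605.1744995117188, -198.89678955078125), (107.18510437011719, 193.1944122314453), 5.329676151275635)
602 [ 0.4515 -0.1467  0.1341] ((450.9126892089844, -146.6875457763672), (47.34117126464844, 45.77900695800781), 1.3478033542633057)
```

Call:
apply_moves([
  [10,22,3,0,0,-0.7],
  [10,22,3,0,0,-0.7],
  [10,22,3,0,0,-0.7],
  [10,22,3,0,0,-0.7],
  [10,22,3,0,0,-0.7],
  [10,22,3,0,0,-0.7],
  [10,22,3,0,0,-0.7],
  [10,22,3,0,0,-0.7],
  [10,22,3,0,0,-0.7],
  [10,22,3,0,0,-0.7],
  [10,22,3,0,0,-0.7],
  [10,22,3,0,0,-0.7],
], gripper=1, force=10)

```text
time_s: 1.6
ee_pos: [0.3869, -0.4092, 0.2544]
tcp_rot: [-3.12, -0.36, 0.001]
contact_force: [0.2, 0.2, -0.2]
finger_gap: 0.0003
grip_force: 0.0
```

Call:
apply_moves([
  [11,22,0,0,0,-0.7],
  [11,22,0,0,0,-0.7],
  [11,22,0,0,0,-0.7],
  [11,22,0,0,0,-0.7],
  [11,22,0,0,0,-0.7],
  [11,22,0,0,0,-0.7],
  [11,22,0,0,0,-0.7],
  [11,22,0,0,0,-0.7],
  [11,22,0,0,0,-0.7],
  [11,22,0,0,0,-0.7],
  [11,22,0,0,0,-0.7],
  [11,22,0,0,0,-0.7],
])

```text
time_s: 3.1
ee_pos: [0.5188, -0.1454, 0.2544]
tcp_rot: [-3.139, -0.131, 0.001]
contact_force: [-0.5, 0.3, -0.1]
finger_gap: 0.0005
grip_force: 0.0
```

Call:
apply_moves([
  [0,0,0,0.4,-5,0],
  [0,0,0,0.4,-5,0],
  [0,0,0,0.4,-5,0],
  [0,0,0,0.4,-5,0],
  [0,0,0,0.4,-5,0],
  [0,0,0,0.4,-5,0],
  [0,0,0,0,0,0],
])

```text
time_s: 3.98
ee_pos: [0.5166, -0.1479, 0.2537]
tcp_rot: [-3.013, -0.118, -0.804]
contact_force: [0.6, -1.1, 0.1]
finger_gap: 0.0009
grip_force: 0.0
```

Run:
```python
from h import *
from scipy.spatial.transform import Rotation as Ro
s=observe();print(s['joint_pos'].round(2),Ro.from_rotvec(s['tcp_rot']).as_matrix().round(3))
p,d=snap('scene');cv2.imwrite('pics/s1.png',cv2.resize(p[100:300,180:480,::-1],None,fx=2.6,fy=2.6,interpolation=cv2.INTER_CUBIC))
```

```text
[ 0.68  0.24 -0.47  2.32 -0.45  0.12 -0.81] [[ 0.865  0.079  0.496]
 [ 0.068 -0.997  0.039]
 [ 0.498 -0.    -0.867]]
```

View pics/s1.png

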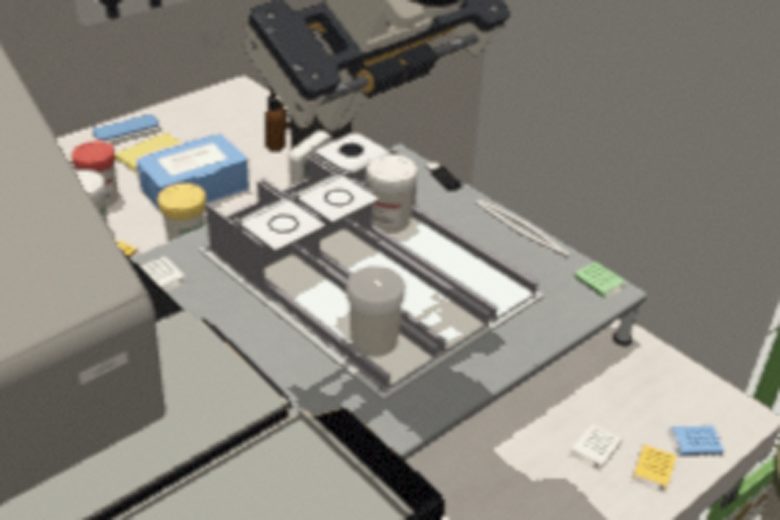

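Marker and pot are as expected, and the closed gripper hangs above the rack. Joint 6 is close to its limit, so I'll descend in stages and check the pose.

Call:
apply_moves([
  [0,1,-12,0,0,0],
  [0,1,-12,0,0,0],
  [0,1,-12,0,0,0],
  [0,1,-12,0,0,0],
  [0,0,-12,0,0,0],
  [0,0,-12,0,0,0],
  [0,0,-12,0,0,0],
  [0,0,-12,0,0,0],
  [0,0,0,0,0,0],
])

```text
time_s: 5.15
ee_pos: [0.526, -0.1529, 0.1997]
tcp_rot: [-3.009, -0.136, -0.718]
contact_force: [-0.2, 0.0, 0.2]
finger_gap: 0.0003
grip_force: 0.0
```

```bash
cat >> h.py <<'E'
from scipy.spatial.transform import Rotation as Ro
def st():
    s=observe();R=Ro.from_rotvec(s['tcp_rot']).as_matrix();a=np.radians(5)
    L=np.array([[np.cos(a),np.sin(a),0],[-np.sin(a),np.cos(a),0],[0,0,1]])
    print('t',round(s['time_s'],2),'q',s['joint_pos'].round(2),'lane mm',(1000*L@(s['ee_pos']-[.6005,-.136,.064])).round(1),'axis',(L@R[:,2]).round(3),'y',(L@R[:,1]).round(3),'F',s['contact_force'].round(1))
E
python3 -c "
from h import *
st()"
```

```text
t 5.15 q [ 0.52  0.34 -0.28  2.33 -1.04  0.11 -0.19] lane mm [-75.7 -10.3 135.7] axis [ 0.452  0.025 -0.891] y [ 0.009 -1.    -0.024] F [-0.2  0.   0.2]
```

Call:
apply_moves([
  [-1,2,2,-0.2,3,0],
  [-1,2,2,-0.2,3,0],
  [-1,2,2,-0.2,3,0],
  [-1,2,2,-0.2,3,0],
  [0,0,0,0,0,0],
])

```text
time_s: 5.78
ee_pos: [0.5236, -0.144, 0.2074]
tcp_rot: [-3.069, -0.139, -0.418]
contact_force: [-0.0, -0.4, -0.0]
finger_gap: 0.0005
grip_force: 0.0
```

```bash
python3 -c "
from h import *
st()"
```

```text
t 5.78 q [-0.04  0.34  0.36  2.22 -0.63  0.43 -0.64] lane mm [-77.3  -1.3 143.4] axis [ 0.269  0.03  -0.963] y [ 0.007 -1.    -0.029] F [-0.  -0.4 -0. ]
```

Call:
apply_moves([
  [0,0,-12,0,0,0],
  [0,0,-12,0,0,0],
  [0,0,-12,0,0,0],
  [0,0,-12,0,0,0],
  [0,0,-12,0,0,0],
  [0,0,-12,0,0,0],
  [0,0,-12,0,0,0],
  [0,0,-12,0,0,0],
  [0,0,-4,0,0,0],
  [0,0,0,0,0,0],
])

```text
time_s: 7.02
ee_pos: [0.5219, -0.1453, 0.1065]
tcp_rot: [-3.069, -0.133, -0.415]
contact_force: [-0.3, -0.1, -0.4]
finger_gap: 0.0005
grip_force: 0.0
```

```bash
python3 -c "
from h import *
st()"
```

```text
t 7.03 q [ 0.24  0.5   0.    2.3  -0.9   0.15 -0.37] lane mm [-79.1  -2.4  42.5] axis [ 0.267  0.03  -0.963] y [ 0.003 -1.    -0.03 ] F [-0.3 -0.1 -0.4]
```

Call:
apply_moves([
  [2,1,-4,0,0,0],
  [2,1,-4,0,0,0],
  [2,1,-4,0,0,0],
  [2,1,-4,0,0,0],
  [2,0,-4,0,0,0],
  [4,0,0,0,0,0],
  [4,0,0,0,0,0],
  [4,0,0,0,0,0],
  [3,0,0,0,0,0],
  [0,0,0,0,0,0],
])

```text
time_s: 8.28
ee_pos: [0.5479, -0.1406, 0.0872]
tcp_rot: [-3.069, -0.135, -0.417]
contact_force: [0.0, 0.4, 0.3]
finger_gap: 0.0006
grip_force: 0.0
```

```bash
python3 -c "
from h import *
st()
p,d=snap('scene');cv2.imwrite('pics/s2.png',cv2.resize(p[100:260,240:400,::-1],None,fx=3.7,fy=3.7,interpolation=cv2.INTER_CUBIC))"
```

```text
t 8.28 q [ 0.2   0.56  0.02  2.26 -1.03  0.14 -0.25] lane mm [-52.8  -0.   23.2] axis [ 0.268  0.03  -0.963] y [ 0.005 -1.    -0.029] F [0.  0.4 0.3]
```

View pics/s2.png

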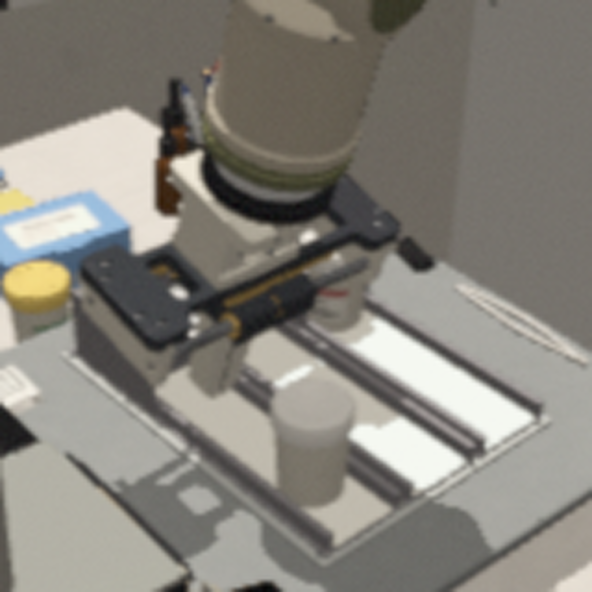

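No contact yet, and the fingertip is low in the lane at the left marker's front. Now lifting.

Call:
apply_moves([
  [0,0,5,0,0,0],
  [0,0,5,0,0,0],
  [0,0,5,0,0,0],
  [0,0,5,0,0,0],
  [0,0,5,0,0,0],
  [1,0,6,0,0,0],
  [1,0,6,0,0,0],
  [1,0,6,0,0,0],
  [1,0,6,0,0,0],
])

```text
time_s: 9.45
ee_pos: [0.5517, -0.1407, 0.1365]
tcp_rot: [-3.069, -0.135, -0.417]
contact_force: [-0.8, -1.0, -0.9]
finger_gap: 0.0004
grip_force: 0.1
```

```bash
python3 -c "
from h import *
st()
p,d=snap('scene');cv2.imwrite('pics/s3.png',cv2.resize(p[100:260,240:400,::-1],None,fx=3.7,fy=3.7,interpolation=cv2.INTER_CUBIC))"
```

```text
t 9.45 q [ 0.03  0.48  0.26  2.23 -0.9   0.3  -0.39] lane mm [-49.   -0.5  72.5] axis [ 0.268  0.03  -0.963] y [ 0.005 -1.    -0.03 ] F [-0.8 -1.  -0.9]
```

View pics/s3.png

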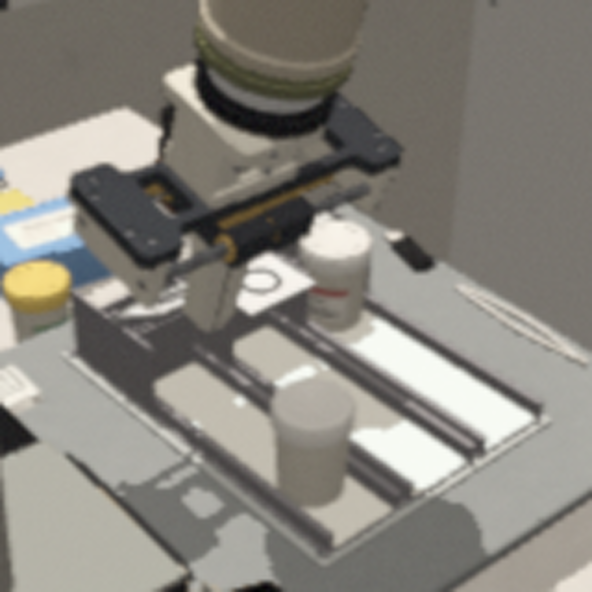

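The picture shows the fingertip at (210,315). Whether the left plate is tilted up behind it at (140,300) is unclear, so I'll check with depth.

```bash
cat >> h.py <<'E'
def lane(n):
    f=np.load(''+n+'.npz');d=f['d'];v,u=np.mgrid[0:400,0:640];W=world(n,d,u,v)[d>0]-[.6005,-.136,.064]
    a=np.radians(5);return 1000*np.stack([W[:,0]*np.cos(a)+W[:,1]*np.sin(a),-W[:,0]*np.sin(a)+W[:,1]*np.cos(a),W[:,2]],1)
E
python3 -c "
from h import *
snap('top')
for n in('scene','top'):
  q=lane(n);print(n)
  for x in range(-60,80,6): 
    m=q[(abs(q[:,0]-x)<3)&(abs(q[:,1])<27)&(abs(q[:,1])>19)&(q[:,2]>20)]
    print(x,len(m),m[:,2].round()[:12] if len(m) else '')
"
```

```text
scene
-60 6 [172. 169. 167. 168. 169. 164.]
-54 3 [170. 167. 166.]
-48 2 [170. 169.]
-42 7 [91. 89. 90. 89. 88. 88. 87.]
-36 3 [85. 43. 28.]
-30 5 [81. 42. 38. 26. 22.]
-24 4 [39. 34. 30. 21.]
-18 5 [75. 35. 26. 28. 21.]
-12 3 [72. 70. 24.]
-6 22 [67. 68. 43. 38. 36. 34. 32. 33. 32. 31. 49. 49.]
0 6 [63. 66. 64. 64. 64. 62.]
6 1 [63.]
12 2 [60. 37.]
18 2 [55. 31.]
24 1 [26.]
30 2 [21. 23.]
36 0 
42 0 
48 1 [27.]
54 0 
60 0 
66 0 
72 0 
78 0 
top
-60 0 
-54 0 
-48 0 
-42 0 
-36 0 
-30 0 
-24 0 
-18 0 
-12 0 
-6 0 
0 0 
6 0 
12 0 
18 0 
24 2 [60. 59.]
30 2 [58. 58.]
36 0 
42 1 [59.]
48 24 [59. 61. 59. 36. 36. 29. 29. 28. 36. 34. 36. 25.]
54 11 [31. 31. 34. 33. 31. 34. 34. 34. 37. 28. 31.]
60 0 
66 0 
72 0 
78 0
```

The plate is up about 31°, as planned. Continuing over the top.

Call:
apply_moves([
  [4,0.5,6,0,0,0],
  [5,0.5,5,0,0,0],
  [5,0.5,5,0,0,0],
  [5,0.5,5,0,0,0],
  [4,0.5,2,0,0,0],
  [4,0.5,2,0,0,0],
  [4,0.5,1,0,0,0],
  [4,0.5,0,0,0,0],
  [4,0.5,0,0,0,0],
  [4,0.5,-1,0,0,0],
  [4,0.5,0,0,0,0],
  [4,0.5,0,0,0,0],
])

```text
time_s: 11.05
ee_pos: [0.6028, -0.1347, 0.161]
tcp_rot: [-3.069, -0.135, -0.416]
contact_force: [-0.5, 0.5, -0.7]
finger_gap: 0.0005
grip_force: 0.0
```

Call:
apply_moves([
  [4,0.5,0,0,0,0],
  [4,0.5,0,0,0,0],
  [0,0,0,0,0,0],
])

```text
time_s: 11.42
ee_pos: [0.6109, -0.1336, 0.161]
tcp_rot: [-3.069, -0.136, -0.417]
contact_force: [-1.0, 0.1, 0.1]
finger_gap: 0.0003
grip_force: 0.0
```

```bash
python3 -c "
from h import *
st()
snap('top');snap('scene')
for n in('scene','top'):
  q=lane(n);print(n)
  for x in range(-60,80,8): 
    m=q[(abs(q[:,0]-x)<4)&(abs(q[:,1])<27)&(abs(q[:,1])>19)&(q[:,2]>20)]
    print(x,len(m),m[:,2].round()[:9] if len(m) else '')
"
```

```text
t 11.43 q [-0.1   0.51  0.4   2.1  -0.8   0.43 -0.54] lane mm [10.6  1.4 97. ] axis [ 0.268  0.03  -0.963] y [ 0.005 -1.    -0.029] F [-1.   0.1  0.1]
scene
-60 56 [394. 391. 390. 389. 389. 389. 389. 389. 389.]
-52 81 [284. 281. 281. 282. 282. 279. 280. 281. 278.]
-44 109 [370. 369. 367. 366. 362. 355. 286. 282. 283.]
-36 35 [357. 355. 344. 343. 342. 330. 286. 284. 285.]
-28 29 [331. 320. 286. 283. 281. 279. 279. 281. 279.]
-20 30 [321. 306. 283. 281. 282. 281. 281. 282. 281.]
-12 17 [283. 283. 275. 275. 276. 273. 186. 179.  58.]
-4 52 [275. 277. 277. 276. 276. 275. 275. 180.  66.]
4 26 [190.  67.  65.  63.  65.  63.  64.  63.  62.]
12 21 [191.  70.  69.  68.  68.  64.  65.  70.  70.]
20 23 [75. 71. 71. 71. 69. 69. 70. 69. 68.]
28 16 [73. 73. 74. 71. 75. 75. 74. 74. 75.]
36 11 [79. 78. 77. 76. 76. 76. 76. 75. 72.]
44 9 [81. 82. 81. 82. 79. 80. 80. 79. 21.]
52 1 [81.]
60 0 
68 0 
76 0 
top
-60 61 [468. 467. 467. 465. 465. 465. 467. 468. 467.]
-52 81 [477. 475. 474. 473. 477. 476. 473. 473. 472.]
-44 69 [473. 471. 473. 473. 470. 470. 474. 472. 472.]
-36 52 [468. 469. 467. 465. 470. 466. 468. 463. 463.]
-28 28 [457. 456. 454. 465. 464. 463. 462. 457. 455.]
-20 0 
-12 0 
-4 0 
4 0 
12 0 
20 0 
28 0 
36 0 
44 0 
52 0 
60 0 
68 0 
76 0
```

Call:
apply_moves([
  [-5,0,15,0,0,0],
  [-5,0,20,0,0,0],
  [-5,0,20,0,0,0],
  [-5,0,20,0,0,0],
  [0,0,0,0,0,0],
])

```text
time_s: 12.15
ee_pos: [0.5907, -0.1341, 0.2382]
tcp_rot: [-3.068, -0.135, -0.421]
contact_force: [-0.1, -0.3, -0.1]
finger_gap: -0.0
grip_force: 0.0
```

Call:
apply_moves([
  [-15,-1.6,0,-0.1,1.3,0],
  [-15,-1.6,0,-0.1,1.3,0],
  [-15,-1.6,0,-0.1,1.3,0],
  [-15,-1.6,0,-0.1,1.3,0],
  [-15,-1.6,0,-0.1,1.3,0],
  [-15,-1.6,0,-0.1,1.3,0],
  [-15,-1.6,0,-0.1,1.3,0],
  [-15,-1.6,0,-0.1,1.3,0],
  [-15,-1.6,0,-0.1,1.3,0],
  [-15,-1.6,0,-0.1,1.3,0],
  [-15,-1.6,0,-0.1,1.3,0],
  [-15,-1.6,0,-0.1,1.3,0],
])

```text
time_s: 13.65
ee_pos: [0.4096, -0.1531, 0.2361]
tcp_rot: [-3.106, -0.13, 0.008]
contact_force: [-0.2, 0.2, 0.8]
finger_gap: 0.0008
grip_force: 0.0
```

```bash
python3 -c "
from h import *
st()
p,d=snap('scene');cv2.imwrite('pics/s4.png',cv2.resize(p[100:260,240:400,::-1],None,fx=3.7,fy=3.7,interpolation=cv2.INTER_CUBIC))"
```

```text
t 13.65 q [-0.33  0.29  0.76  2.23 -0.34  0.74 -0.83] lane mm [-191.7   -0.4  172.1] axis [-0.003  0.033 -0.999] y [-0.004 -0.999 -0.033] F [-0.2  0.2  0.8]
```

View pics/s4.png

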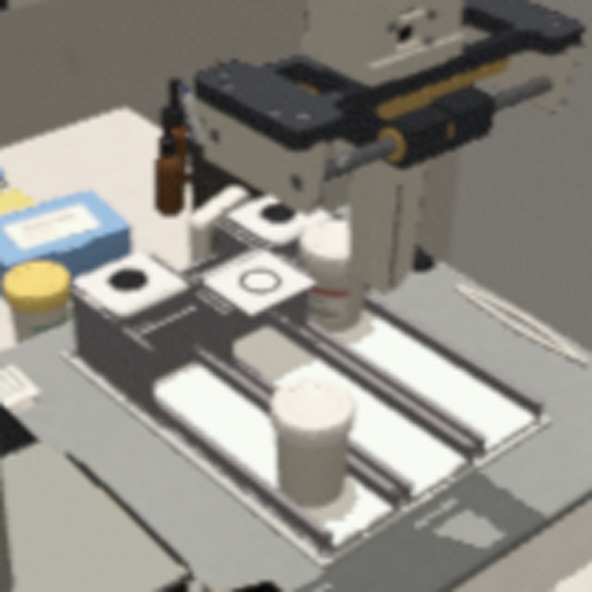

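The left marker is flipped with its disc up at (128,280), and the pot is unmoved. Lowering in front of the pot.

Call:
apply_moves([
  [0,0,-14,0,0,0],
  [0,0,-14,0,0,0],
  [0,0,-14,0,0,0],
  [0,0,-14,0,0,0],
  [0,0,-14,0,0,0],
  [0,0,-14,0,0,0],
  [0,0,-14,0,0,0],
  [0,0,-14,0,0,0],
  [0,0,-12,0,0,0],
  [0,0,-12,0,0,0],
  [0,0,0,0,0,0],
])

```text
time_s: 15.08
ee_pos: [0.4102, -0.153, 0.0993]
tcp_rot: [-3.106, -0.129, 0.007]
contact_force: [-0.0, 0.1, 0.3]
finger_gap: 0.0004
grip_force: 0.0
```

```bash
python3 -c "
from h import *
st()"
```

```text
t 15.07 q [-0.06  0.52  0.45  2.36 -0.67  0.41 -0.52] lane mm [-191.1   -0.4   35.3] axis [-0.003  0.033 -0.999] y [-0.004 -0.999 -0.033] F [-0.   0.1  0.3]
```

Call:
apply_moves([
  [4,0.35,0,0,0,0],
  [5,0.45,0,0,0,0],
  [6,0.5,0,0,0,0],
  [6,0.5,0,0,0,0],
  [6,0.5,0,0,0,0],
  [6,0.5,0,0,0,0],
  [6,0.5,0,0,0,0],
  [6,0.5,0,0,0,0],
  [6,0.5,0,0,0,0],
  [6,0.5,0,0,0,0],
  [6,0.5,0,0,0,0],
  [6,0.5,0,0,0,0],
])

```text
time_s: 16.58
ee_pos: [0.48, -0.1471, 0.1001]
tcp_rot: [-3.106, -0.13, 0.005]
contact_force: [-0.5, -0.4, -0.2]
finger_gap: 0.0005
grip_force: 0.3
```

```bash
python3 -c "
from h import *
st()
p,d=snap('scene');cv2.imwrite('pics/s5.png',cv2.resize(p[100:260,240:400,::-1],None,fx=3.7,fy=3.7,interpolation=cv2.INTER_CUBIC))"
```

```text
t 16.57 q [-0.13  0.58  0.5   2.22 -0.64  0.5  -0.61] lane mm [-121.    -0.6   36.1] axis [-0.002  0.033 -0.999] y [-0.004 -0.999 -0.033] F [-0.5 -0.4 -0.2]
```

View pics/s5.png

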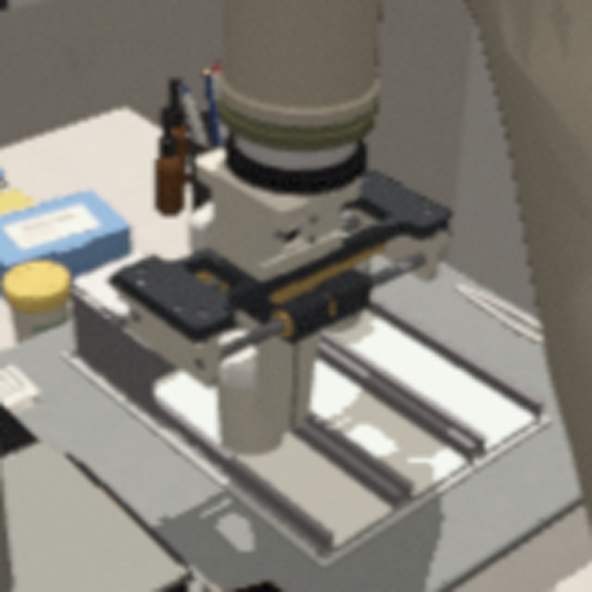

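The pot (at 250,400) slides along upright ahead of the fingers. Continuing, slow at the end.

Call:
apply_moves([
  [6,0.5,0,0,0,0],
  [6,0.5,0,0,0,0],
  [6,0.5,0,0,0,0],
  [6,0.5,0,0,0,0],
  [6,0.5,0,0,0,0],
  [6,0.6,0,0,0,0],
  [6,0.6,0,0,0,0],
  [5,0.5,0,0,0,0],
  [4,0.4,0,0,0,0],
  [2,0.2,0,0,0,0],
  [1,0,0,0,0,0],
  [0,0,0,0,0,0],
])

```text
time_s: 18.12
ee_pos: [0.5336, -0.1424, 0.1001]
tcp_rot: [-3.106, -0.13, 0.005]
contact_force: [-0.3, -0.1, -0.3]
finger_gap: 0.0007
grip_force: 0.1
```

Call:
apply_moves([
  [1,0.1,0,0,0,0],
  [1,0.1,0,0,0,0],
  [0,0,0,0,0,0],
])

```text
time_s: 18.5
ee_pos: [0.5357, -0.1422, 0.1001]
tcp_rot: [-3.106, -0.13, 0.005]
contact_force: [0.5, -0.7, 0.1]
finger_gap: 0.0007
grip_force: 0.1
```

```bash
python3 -c "
from h import *
st()
snap('scene');q=lane('scene')
m=q[(abs(q[:,0]+35)<60)&(abs(q[:,1])<28)&(q[:,2]>63)&(q[:,2]<76)]
print(len(m),m.min(0),m.max(0),np.median(m,0));print(m[::8].round())"
```

```text
t 18.5 q [-0.17  0.63  0.52  2.11 -0.63  0.58 -0.67] lane mm [-65.1  -0.5  36.1] axis [-0.002  0.033 -0.999] y [-0.004 -0.999 -0.033] F [ 0.5 -0.7  0.1]
186 [-76.30037496 -25.33663141  63.0009379 ] [15.07895618 21.55054765 75.6688092 ] [-44.49223106  10.68922636  70.31437369]
[[ 15. -25.  63.]
 [  1. -20.  64.]
 [-22.  -2.  70.]
 [-29.  -0.  72.]
 [-30.   3.  71.]
 [-31.  13.  73.]
 [-28.  20.  72.]
 [-42.   7.  73.]
 [-42.  16.  75.]
 [-37.  21.  72.]
 [-74. -16.  74.]
 [-46.  16.  72.]
 [-36.  20.  65.]
 [-59.  15.  75.]
 [-42.  19.  65.]
 [-65.  14.  76.]
 [-42.  20.  63.]
 [-65.  15.  73.]
 [-74. -10.  66.]
 [-74.   8.  72.]
 [-63.  15.  67.]
 [-74.   2.  67.]
 [-73.  10.  67.]
 [-75.  14.  65.]]
```

Not yet at the stop (expected near TCP lane x −62). Creeping on in 1 mm steps.

Call:
apply_moves([
  [1,0.1,0,0,0,0],
  [1,0.1,0,0,0,0],
  [0,0,0,0,0,0],
])

```text
time_s: 18.92
ee_pos: [0.5377, -0.1419, 0.1001]
tcp_rot: [-3.106, -0.13, 0.005]
contact_force: [-0.5, 0.0, 0.0]
finger_gap: 0.0008
grip_force: 0.1
```

Call:
apply_moves([
  [1,0.1,0,0,0,0],
  [0,0,0,0,0,0],
])

```text
time_s: 19.18
ee_pos: [0.5387, -0.1419, 0.1001]
tcp_rot: [-3.106, -0.13, 0.005]
contact_force: [-0.2, -0.0, -0.7]
finger_gap: 0.0003
grip_force: 0.1
```

Call:
apply_moves([
  [1,0.1,0,0,0,0],
  [0,0,0,0,0,0],
])

```text
time_s: 19.42
ee_pos: [0.5397, -0.1417, 0.1001]
tcp_rot: [-3.106, -0.13, 0.005]
contact_force: [0.0, -0.1, 1.4]
finger_gap: 0.0006
grip_force: 0.1
```

Call:
apply_moves([
  [1,0.1,0,0,0,0],
  [0,0,0,0,0,0],
])

```text
time_s: 19.68
ee_pos: [0.5407, -0.1416, 0.1001]
tcp_rot: [-3.106, -0.13, 0.005]
contact_force: [-0.3, -0.0, 0.6]
finger_gap: 0.0009
grip_force: 0.1
```

Call:
apply_moves([
  [1,0.1,0,0,0,0],
  [0,0,0,0,0,0],
])

```text
time_s: 19.92
ee_pos: [0.5413, -0.1416, 0.1]
tcp_rot: [-3.106, -0.13, 0.006]
contact_force: [-1.2, 0.0, 1.0]
finger_gap: 0.0004
grip_force: 0.8
```

```bash
python3 -c "
from h import *
st()
p,d=snap('scene');cv2.imwrite('pics/s6.png',cv2.resize(p[140:240,240:360,::-1],None,fx=5,fy=5,interpolation=cv2.INTER_CUBIC))"
```

```text
t 19.93 q [-0.18  0.63  0.53  2.09 -0.63  0.59 -0.68] lane mm [-59.4  -0.4  36. ] axis [-0.002  0.033 -0.999] y [-0.004 -0.999 -0.033] F [-1.2  0.   1. ]
```

View pics/s6.png

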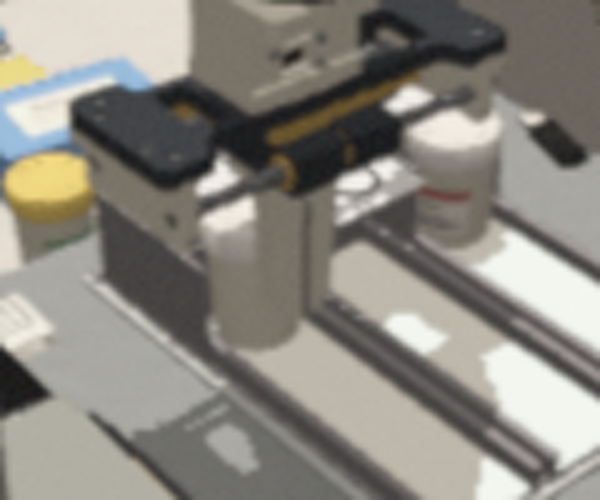

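Call:
apply_moves([
  [1,0.1,0,0,0,0],
  [0,0,0,0,0,0],
])

```text
time_s: 20.23
ee_pos: [0.5416, -0.1415, 0.1]
tcp_rot: [-3.106, -0.129, 0.008]
contact_force: [-5.3, -0.3, 3.2]
finger_gap: 0.0006
grip_force: 2.5
```

The pot is firmly against the stop. Backing off and up.

Call:
apply_moves([
  [-1,-0.1,0,0,0,0],
  [-2,-0.2,0,0,0,0],
  [-8,-0.7,0,0,0,0],
  [-10,-0.9,0,0,0,0],
  [-10,-0.9,0,0,0,0],
  [-5,0,15,0,0,0],
  [0,0,25,0,0,0],
  [0,0,25,0,0,0],
  [0,0,25,0,0,0],
  [-15,0,20,0,0,0],
  [-20,0,0,0,0,0],
  [-20,0,0,0,0,0],
])

```text
time_s: 21.72
ee_pos: [0.451, -0.1443, 0.2112]
tcp_rot: [-3.106, -0.13, 0.003]
contact_force: [0.5, 0.2, -1.2]
finger_gap: 0.0007
grip_force: 0.0
```

Call:
apply_moves([
  [0,-30,0,0,0,0],
  [0,-30,0,0,0,0],
  [0,-30,0,0,0,0],
  [0,-30,0,0,0,0],
  [0,-30,0,0,0,0],
  [0,-30,0,0,0,0],
  [0,-30,0,0,0,0],
  [0,-30,0,0,0,0],
  [0,0,0,0,0,0],
])

```text
time_s: 22.85
ee_pos: [0.4508, -0.3866, 0.2112]
tcp_rot: [-3.109, -0.125, 0.005]
contact_force: [-0.3, -0.1, 0.4]
finger_gap: 0.0008
grip_force: 0.0
```

```bash
python3 -c "
from h import *
p,d=snap('top')
q=lane('top')
for y0 in(0,-130):
  m=q[(abs(q[:,0]+30)<32)&(abs(q[:,1]-y0)<30)&(q[:,2]>63)&(q[:,2]<80)];print(len(m),m.min(0),m.max(0),np.median(m,0),m.std(0))
a=cv2.resize(p[110:280,200:400,::-1],None,fx=3,fy=3)
cv2.imwrite('pics/t6.png',a)"
```

```text
618 [-56.84151076 -29.99382664  63.00258634] [ 1.91864195 29.93160274 75.41974848] [-31.32922227   0.87665241  69.75317334] [15.06359984 12.66945523  2.17405043]
595 [ -53.94166996 -159.00332442   63.02233608] [   1.96424672 -103.69594536   74.48543434] [ -29.11530399 -128.63549385   69.92122606] [14.32458451 12.51974886  2.11055468]
```

View pics/t6.png

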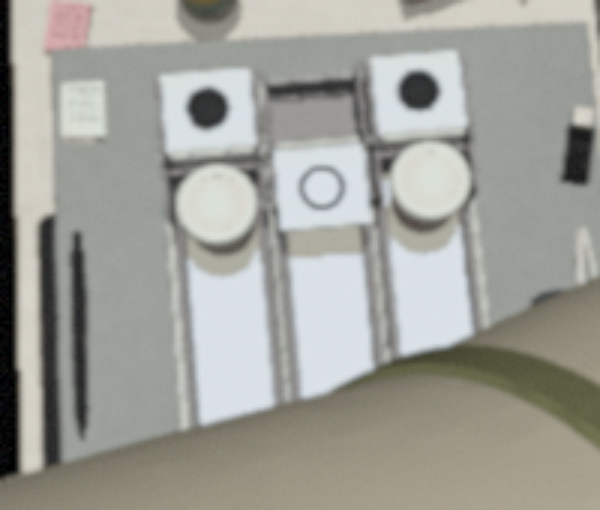

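Both discs show, and the vacant marker is still ring up. The waiting pot's lid sits maybe 2–3 mm further forward than the stored one, so I'll check more precisely.

```bash
python3 -c "
from h import *
p,d=[np.load('top.npz')[k] for k in 'pd']
v,u=np.mgrid[0:400,0:640];W=world('top',d,u,v)
g=cv2.cvtColor(p,cv2.COLOR_RGB2GRAY)
D=[]
for cu,cv_,lu,lv in[(269.3,146,272.3,178),(339.7,140,343.7,170)]:
  m=(np.hypot(u-cu,v-cv_)<10);w=m*np.clip(150-g.astype(float),0,None);c=((w*u).sum()/w.sum(),(w*v).sum()/w.sum())
  dd=plane('top',*c,.1255)
  k=(np.hypot(u-lu,v-lv)<19)&(W[...,2]>.129)&(d>0)&(g>150)
  (x,y),r=cv2.minEnclosingCircle(np.argwhere(k)[:,::-1].astype(np.float32))
  l=plane('top',x,y,.133);c2=plane('top',u[k].mean(),v[k].mean(),.133)
  print(c,(x,y,r),k.sum(),'disc-lid',(dd-l)[:2]*1000,(dd-c2)[:2]*1000,'lid z',np.median(W[k][:,2])); A=np.c_[W[k][:,:2],np.ones(k.sum())];print(np.linalg.lstsq(A,W[k][:,2],rcond=None)[0])
"
```

```text
(np.float64(268.75953452815764), np.float64(145.67094198589993)) (271.0, 175.0, 15.652576446533203) 559 disc-lid [57.21537783  4.88995434] [61.41524746  5.79873932] lid z 0.13393237081252934
[-0.01381653  0.00883988  0.14301341]
(np.float64(339.07215949188424), np.float64(139.72133027522935)) (344.0, 167.0, 15.652576446533203) 547 disc-lid [54.06167271  7.19458087] [58.24452418  4.6467956 ] lid z 0.13410713951892717
[-0.01289381 -0.00568439  0.1400157 ]
```

It's 3 mm forward of the stored pot's position. The high push probably tipped the pot slightly at the stop. I'll push again gently, low on the body, with the fingers tilted forward.

Call:
apply_moves([
  [4,20,0,0.1,-1.3,0],
  [4,20,0,0.1,-1.3,0],
  [4,20,0,0.1,-1.3,0],
  [4,20,0,0.1,-1.3,0],
  [4,20,0,0.1,-1.3,0],
  [4,20,0,0.1,-1.3,0],
  [4,20,0,0.1,-1.3,0],
  [4,20,0,0.1,-1.3,0],
  [4,20,0,0.1,-1.3,0],
  [4,20,0,0.1,-1.3,0],
  [4,20,0,0.1,-1.3,0],
  [4,20,0,0.1,-1.3,0],
])

```text
time_s: 24.4
ee_pos: [0.4997, -0.143, 0.2101]
tcp_rot: [-3.068, -0.135, -0.419]
contact_force: [0.7, -0.0, -0.1]
finger_gap: 0.0005
grip_force: 0.0
```

Call:
apply_moves([
  [0,0,-12,0,0,0],
  [0,0,-12,0,0,0],
  [0,0,-12,0,0,0],
  [0,0,-12,0,0,0],
  [0,0,-12,0,0,0],
  [0,0,-12,0,0,0],
  [0,0,-12,0,0,0],
  [0,0,0,0,0,0],
])

```text
time_s: 25.4
ee_pos: [0.4991, -0.144, 0.1256]
tcp_rot: [-3.069, -0.134, -0.415]
contact_force: [1.3, -0.4, 0.3]
finger_gap: 0.0003
grip_force: 0.0
```

```bash
python3 -c "
from h import *
st()"
```

```text
t 25.4 q [ 0.17  0.45  0.11  2.34 -1.    0.2  -0.25] lane mm [-101.7    0.8   61.6] axis [ 0.267  0.03  -0.963] y [ 0.004 -1.    -0.03 ] F [ 1.3 -0.4  0.3]
```

Call:
apply_moves([
  [5,0,-3,0,0,0],
  [5,0,-4,0,0,0],
  [4,0,-5,0,0,0],
  [4,0,-5,0,0,0],
  [4,0,-5,0,0,0],
  [3,0,-5,0,0,0],
  [0,0,-4,0,0,0],
  [0,0,0,0,0,0],
])

```text
time_s: 26.4
ee_pos: [0.5243, -0.1444, 0.0947]
tcp_rot: [-3.069, -0.134, -0.416]
contact_force: [-0.2, 0.2, 0.1]
finger_gap: 0.0008
grip_force: 0.0
```

```bash
python3 -c "
from h import *
st()"
```

```text
t 26.4 q [ 0.25  0.53 -0.02  2.3  -1.02  0.12 -0.25] lane mm [-76.7  -1.7  30.7] axis [ 0.267  0.03  -0.963] y [ 0.004 -1.    -0.03 ] F [-0.2  0.2  0.1]
```

Call:
apply_moves([
  [5,0.5,0,0,0,0],
  [5,0.5,0,0,0,0],
  [4,0.5,0,0,0,0],
  [2,0.2,0,0,0,0],
  [1,0.1,0,0,0,0],
  [0,0,0,0,0,0],
])

```text
time_s: 27.15
ee_pos: [0.5416, -0.1424, 0.0951]
tcp_rot: [-3.069, -0.135, -0.416]
contact_force: [0.0, -0.3, -0.1]
finger_gap: 0.0008
grip_force: 0.0
```

Call:
apply_moves([
  [1,0.1,0,0,0,0],
  [0,0,0,0,0,0],
])

```text
time_s: 27.4
ee_pos: [0.5426, -0.1424, 0.095]
tcp_rot: [-3.069, -0.135, -0.416]
contact_force: [-0.0, 0.2, 0.5]
finger_gap: 0.0007
grip_force: 0.1
```

Call:
apply_moves([
  [1,0.1,0,0,0,0],
  [0,0,0,0,0,0],
])

```text
time_s: 27.65
ee_pos: [0.5432, -0.1423, 0.095]
tcp_rot: [-3.069, -0.135, -0.416]
contact_force: [-2.5, -0.3, 0.8]
finger_gap: 0.0001
grip_force: 1.3
```

Call:
apply_moves([
  [1,0.1,0,0,0,0],
  [0,0,0,0,0,0],
])

```text
time_s: 27.9
ee_pos: [0.5435, -0.1422, 0.0949]
tcp_rot: [-3.069, -0.135, -0.414]
contact_force: [-5.7, -1.1, 3.2]
finger_gap: -0.0001
grip_force: 3.0
```

It's solid at the stop within 1 mm, so the pot was home. Backing out gently.

Call:
apply_moves([
  [-1,-0.1,0,0,0,0],
  [-2,-0.2,0,0,0,0],
  [-8,-0.7,0,0,0,0],
  [-10,-0.9,0,0,0,0],
  [-8,-0.7,4,0,0,0],
  [-4,0,15,0,0,0],
  [-2,0,20,0,0,0],
  [-2,0,20,0,0,0],
  [0,0,20,0,0,0],
  [0,0,20,0,0,0],
  [0,0,20,0,0,0],
  [0,0,0,0,0,0],
])

```text
time_s: 29.4
ee_pos: [0.5079, -0.1448, 0.2154]
tcp_rot: [-3.069, -0.136, -0.421]
contact_force: [-0.3, -0.3, -0.2]
finger_gap: 0.0006
grip_force: 0.0
```

Call:
apply_moves([
  [-5,-20,0,0,1,0],
  [-5,-30,0,0,1,0],
  [-5,-30,0,0,1,0],
  [-5,-30,0,0,1,0],
  [-5,-30,0,0,1,0],
  [-5,-30,0,0,1,0],
  [-5,-30,0,0,1,0],
  [-5,-30,0,0,1,0],
  [0,-20,0,0,0,0],
  [0,0,0,0,0,0],
  [0,0,0,0,0,0],
])

```text
time_s: 30.78
ee_pos: [0.4674, -0.3939, 0.2136]
tcp_rot: [-3.083, -0.13, -0.2]
contact_force: [0.4, 0.3, -0.1]
finger_gap: 0.0003
grip_force: 0.0
```

```bash
python3 -c "
from h import *
p,d=snap('top')
v,u=np.mgrid[0:400,0:640];W=world('top',d,u,v)
g=cv2.cvtColor(p,cv2.COLOR_RGB2GRAY)
for cu,cv_,lu,lv in[(269.3,146,272.3,178),(339.7,140,343.7,170)]:
  m=(np.hypot(u-cu,v-cv_)<10);w=m*np.clip(150-g.astype(float),0,None);c=((w*u).sum()/w.sum(),(w*v).sum()/w.sum())
  dd=plane('top',*c,.1255)
  k=(np.hypot(u-lu,v-lv)<19)&(W[...,2]>.129)&(d>0)&(g>150)
  c2=plane('top',u[k].mean(),v[k].mean(),.133);print(k.sum(),(dd-c2)[:2]*1000,W[k].mean(0))
"
```

```text
555 [57.82516047  5.57442471] [ 0.57164927 -0.13811082  0.13399517]
556 [57.96533374  4.61683473] [ 0.58236712 -0.26698968  0.13395287]
```

Both pots now sit identically relative to their markers (57.8 vs 58.0 mm). Handing in.

```bash
python3 -c "
from h import *
print(close_job())"
```

```text
the job is handed in; nothing more can be done
None
```

The job is handed in at about 31 s of the 51 s allowed: the waiting lane's marker is flipped right over with its disc up, and its pot stands against the back stop after a second, lower push to close a 3 mm gap; the other two markers and the stored pot look unchanged on camera, though the judge gave no verdict.

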